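# Unlock the safety cap of the board-cleaner jug

### The job

Open the push-and-turn safety cap on the square cleaner jug: press the cap firmly down, turn it anticlockwise (seen from above) by about 70 degrees while it stays pressed, then let go so that it springs up, unlocked. Leave the round bottle with the same kind of cap alone.

Things in the scene. Friction and masses are not known exactly. Their poses are not given: they have to be found in the camera images.
- cap_grip (a point): On the axis of the grey cap of the fixed SQUARE white jug (104 x 104 mm, shoulder 130 mm high). Cap: flange disc 68 mm across, 20 mm thick, topped by a round ribbed knob 40 mm across, 26 mm high. Point: 20 mm above the flange's top, 6 mm below the knob's top, 182 mm above the bench when locked. Turns with the cap, z up. Grip the knob at any yaw, tips just above the flange.
- cap_press (a joint): How far the jug's cap is pressed down, in m: 0 locked at rest, bottom at 0.010. Spring: 8 N starts it, 12 N at 0.005, 15 N at 0.010. It turns past the latch only while pressed deeper than 0.005 (aim for 0.0075); turned past the latch and let go, it rises to -0.010 (10 mm above the locked height).
- cap_turn (a joint): Turn of the jug's cap, rad, growing anticlockwise seen from above; starts locked between 0 and 0.12. Unpressed, the latch stops it at about 0.2. From about 1.0 on it is past the latch and free to rise; end stop at 1.4, so turn to about 1.2. It stays where it is left (light friction, 0.06 N m).
- round_bottle: The ROUND white bottle, 100 mm across, shoulder 130 mm high, fixed, with a look-alike grey cap (knob top 188 mm above the bench): not the one to open. Origin at the centre of its underside. It and the jug stand side by side, centres at least 200 mm apart; which is on the left varies.

How it is judged:
By the outcome, as a careful person would: the job done as asked, in the order asked, and still so for the second after the job is handed in, with the robot touching nothing.
It also fails if it takes over 32 s, if anything falls off the work surface, if the arm or the gripper's body presses on something with over 40 N, if the wrist force passes 120 N, or if a joint passes its speed limit or range.

### The arm

A 6-joint arm with a two-finger parallel gripper is mounted at the origin on the work surface. World frame = base frame: x ahead of the robot, y to its left, z up, the work surface at z = 0. Lengths are in m, angles in rad, forces in N, time in s.
With the tool pointing down it reaches from about 0.275 to 0.975 m from the base axis. Payload 8.4 kg.
Tool frame: the origin (TCP) lies on the centre line of the jaws, within the pads' length; the fingertips stand 14 mm ahead of it and the grasp point (between the pads) lies 5 mm behind it; z points along the fingers, y is the line along which they close (so a half turn about z gives the same grasp; the last joint's range is limited). The gripper opens to 92 mm and grips with 3 to 60 N. Pads are 20 mm wide; open, the fingers measure 128 mm over their backs; the gripper's body (75 mm by 189 mm) begins 69 mm behind the grasp point.
Start: joints at [-1.178, 0.353, 1.633, -0, 1.155, -0.002], TCP at [0.24, -0.577, 0.229] pointing down, gripper open.
Joint ranges: [-2.63, 2.63], [-0.92, 2.1], [0.06, 2.66], [-1.3, 4.44], [0, 2.69], [-3.02, 3.02]. Speed limits (rad/s): [2.22, 2.22, 2.79, 3.14, 3.14, 3.14].

### API

Orientations are given as a unit quaternion [w, x, y, z].
In Python, from plant import env gives the robot as it stands.
- The arm moves only by the tool jog_arm, called after "Call:" as name(argument=value, ...) on one line, values as JSON. Schema: {"type":"object","properties":{"rows":{"type":"object","properties":{"moves":{"type":"array","items":{"type":"array","items":{"type":"number"},"minItems":7,"maxItems":7},"minItems":1,"maxItems":12}},"additionalProperties":false,"required":["moves"]},"grip_n":{"type":"number"},"only":{"type":"string"},"quiet":{"type":"boolean"},"lines":{"type":"string"}},"required":["rows"],"additionalProperties":false}. rows is an object whose key "moves" holds a list of rows, 1 to 12 of them, each of 7 numbers: a rotation vector rx, ry, rz in units of 0.1 rad, then dx, dy, dz in units of 50 mm, then the finger opening in m; each row shifts and turns the commanded pose from where the row before left it, along the tool's axes as they then stand; what a row does not reach is not made up. A row lasts 1/12 s, in which the tool goes at most 0.0417 m and 0.125 rad, less where a joint would pass 70% of its speed; a pose out of reach is approached as far as the arm can. The fingers move at their own pace and stop on an object; grip_n is the grip in N (left out, the last holds). Time passes only in rows, so rows that do not move let the fingers close. The tool returns the time, the measured TCP pose, the force, the opening and the grip force at its end. only (a regular expression) keeps the lines of the reply that match it, lines (a string "A,B") keeps lines A to B, and quiet returns only ok. Input that does not fit is refused with a message, and nothing moves.
- env.get_obs(): the state, without advancing time (a new reading comes with each control period).
- env.camera(name): name is "scene" or "top"; returns a dict with "pixels" (480x640x3 uint8, red, green, blue), "mtx" (3x3 intrinsics, pixels), "distortion" ([k1, k2, p1, p2, k3] as OpenCV has them; the pictures are not rectified), "view" (4x4, takes a point from world to camera coordinates). Camera axes: x right, y down, z forward; pixel columns grow to the right and rows downward; lengths in m; the calibration is good to about 2 mm. A picture is of the moment at which its call begins. There is no depth.
- env.sign_off(): hands the job in; it is judged then, once.
The state is a dict: "clock": time; "joint_pos": joint angles; "qvel": joint speeds; "tau": joint torques, N m; "tool_pos": TCP position; "orientation": TCP orientation; "ft_force": force on the tool from outside, world axes, zero at the start; "torque": the same for the moment, N m; "grip_width": finger opening in m; "grip_force": force on a finger pad.
Only numpy, scipy, OpenCV 4.12 (cv2) and the standard library are available. Lean on these libraries where they do the work, as an engineer would, in place of code of your own. Each camera call takes 0.05 s, during which the arm holds its last target. There are 200 camera calls.

## Working session

There is one attempt and no reset: what is moved stays moved. The work goes in short steps, Python scripts to look and compute and a tool call to move; the robot and the scene stay as the last step left them, time stands still between calls to the robot, and variables do not carry over. Pictures are saved under pics/ and viewed, at most 10 in all, crops included, and the job is handed in when it is done.

```bash
ls; mkdir -p pics; python3 - <<'E'
from plant import env
import cv2
for n in("scene","top"):
    c=env.camera(n); cv2.imwrite(f"pics/{n}0.png",c["pixels"][:,:,::-1]); print(c["mtx"],c["distortion"],c["view"])
o=env.get_obs(); print(o)
E
```

```text
pics
plant.py
[[576.0614495    0.         318.15759391]
 [  0.         576.0614495  240.09356647]
 [  0.           0.           1.        ]] [0.02686034 0.         0.         0.         0.        ] [[-0.53212345  0.8466081   0.00996757  0.29411577]
 [ 0.61329502  0.39354073 -0.68483204 -0.26148189]
 [-0.58370699 -0.35830213 -0.72863278  1.18514577]
 [ 0.          0.          0.          1.        ]]
[[441.39032977   0.         316.94382021]
 [  0.         441.39032977 235.69115404]
 [  0.           0.           1.        ]] [-0.10093422  0.          0.          0.          0.        ] [[ 0.01049722 -0.99989912 -0.00956879  0.00263339]
 [-0.99085086 -0.00911363 -0.13465333  0.58438415]
 [ 0.13455254  0.01089473 -0.99084657  0.72981847]
 [ 0.          0.          0.          1.        ]]
{'clock': 0.1, 'joint_pos': array([-1.17840617e+00,  3.53610598e-01,  1.63405316e+00,  1.61574946e-06,
        1.15520306e+00, -2.38255621e-03]), 'qvel': array([-0.00019627,  0.00016257, -0.00329416,  0.00050033, -0.00060057,
       -0.0001285 ]), 'tau': array([ 7.05688799e-04, -5.94903052e+01, -3.34928799e+01,  6.99064345e-02,
        1.83436711e-02, -3.09567531e-05]), 'tool_pos': array([ 0.2402201 , -0.57652579,  0.22792178]), 'orientation': array([-6.25150301e-04,  9.80582346e-01,  1.96106749e-01, -1.22722610e-04]), 'ft_force': array([ 0.17163462, -0.90484111,  0.08582403]), 'torque': array([ 0.01742139, -0.03566063, -0.01068388]), 'grip_force': 0.0, 'grip_width': 0.0921445024691809}
```

View pics/top0.png

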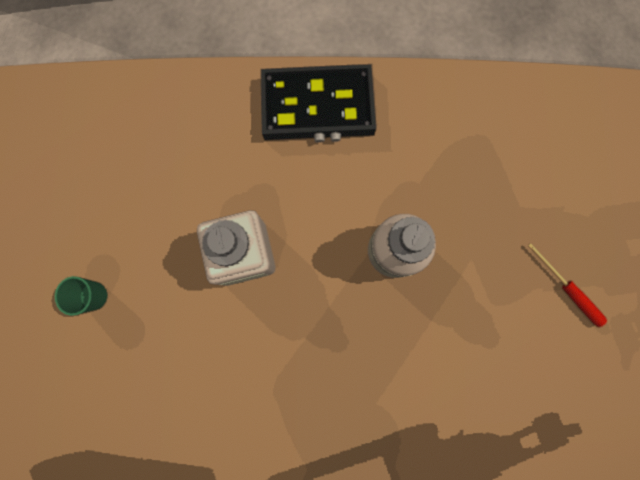

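View pics/scene0.png

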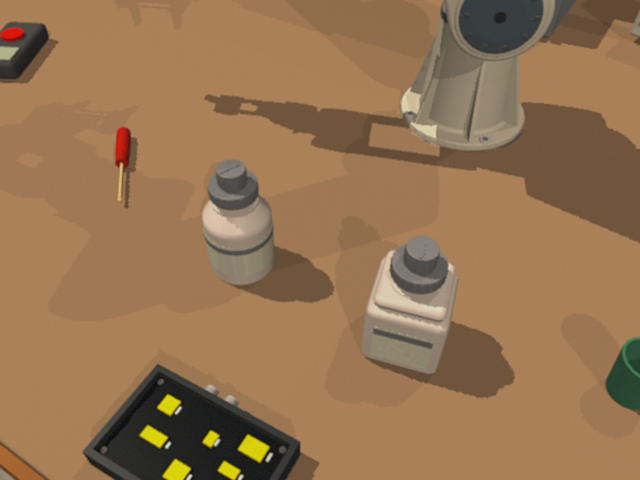

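The top view shows the square jug on the left, with its knob near (221,238), and the round bottle on the right near (415,237). In the scene view the jug's knob is near (422,250). I'll enlarge both.

```bash
python3 - <<'E'
import cv2,numpy as np
a=cv2.imread("pics/top0.png")[205:285,185:285];b=cv2.imread("pics/scene0.png")[225:305,370:470]
f=lambda i:cv2.convertScaleAbs(cv2.resize(i,(800,640),interpolation=cv2.INTER_CUBIC)[:,:],alpha=1.4)
cv2.imwrite("pics/c0.png",cv2.resize(np.hstack([f(a),f(b)]),(800,320)))
E
```

```text
(no output)
```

View pics/c0.png

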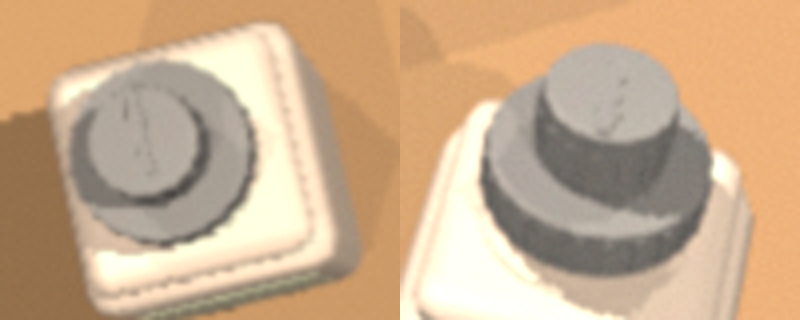

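The crop puts the knob-top centre at about (221,240) in top and (423,248) in scene. Next I intersect both with z=0.188 and triangulate.

```bash
cat >m.py <<'E'
from plant import env
import cv2,numpy as np
def ray(c,p):
    u=cv2.undistortPoints(np.array([[p]],float),c["mtx"],c["distortion"])[0,0]
    V=c["view"];R=V[:3,:3];return -R.T@V[:3,3],R.T@np.array([*u,1])
def onz(c,p,z):
    o,d=ray(c,p);return o+d*(z-o[2])/d[2]
E
python3 - <<'E'
from m import *
t=env.camera("top");s=env.camera("scene")
pt,ps=(220.7,239.7),(422.8,247.7)
print(onz(t,pt,.188),onz(s,ps,.188), onz(t,(415,237.5),.188))
A=[];b=[]
for c,p in((t,pt),(s,ps)):
    o,d=ray(c,p);d/=np.linalg.norm(d);P=np.eye(3)-np.outer(d,d);A.append(P);b.append(P@o)
print(np.linalg.solve(sum(A),sum(b)))
E
```

```text
[0.55720895 0.14256108 0.188     ] [0.55781701 0.14476769 0.188     ] [ 0.56287022 -0.13122077  0.188     ]
[0.55703171 0.14367007 0.18660919]
```
Good: cap axis (0.5575,0.1437). Height consistent.

Careful with the scale: shifts go in units of 50 mm and turns go in units of 0.1 rad. That gives: 0.0237 m is 0.474, -0.0226 m is -0.452.

Call:
jog_arm(rows={"moves": [[0, 0, 0, 0.474, -0.452, -0.16, 0.092], [0, 0, 0, 0.474, -0.452, -0.16, 0.092], [0, 0, 0, 0.474, -0.452, -0.16, 0.092], [0, 0, 0, 0.474, -0.452, -0.16, 0.092], [0, 0, 0, 0.474, -0.452, 0, 0.092], [0, 0, 0, 0.474, -0.452, 0, 0.092], [0, 0, 0, 0.474, -0.452, 0, 0.092], [0, 0, 0, 0.474, -0.452, 0, 0.092], [0, 0, 0, 0.474, -0.452, 0, 0.092], [0, 0, 0, 0.474, -0.452, 0, 0.092], [0, 0, 0, 0.474, -0.452, 0, 0.092], [0, 0, 0, 0.474, -0.452, 0, 0.092]]})

```text
clock: 1.2
tool_pos: [0.3988, -0.2157, 0.2607]
orientation: [0.0, 0.981, 0.196, 0.0]
ft_force: [0.5, 0.0, 0.4]
grip_width: 0.0918
grip_force: 0.0
```

Call:
jog_arm(rows={"moves": [[0, 0, 0, 0.474, -0.452, 0, 0.092], [0, 0, 0, 0.474, -0.452, 0, 0.092], [0, 0, 0, 0.474, -0.452, 0, 0.092], [0, 0, 0, 0.474, -0.452, 0, 0.092], [0, 0, 0, 0.474, -0.452, 0, 0.092], [0, 0, 0, 0.474, -0.452, 0, 0.092], [0, 0, 0, 0.474, -0.452, 0, 0.092], [0, 0, 0, 0.474, -0.452, 0, 0.092], [0, 0, 0, 0.474, -0.452, 0, 0.092], [0, 0, 0, 0.474, -0.452, 0, 0.092], [0, 0, 0, 0.474, -0.452, 0, 0.092], [0, 0, 0, 0.474, -0.452, 0, 0.092]]})

```text
clock: 2.2
tool_pos: [0.5571, 0.1442, 0.2605]
orientation: [0.0, 0.981, 0.196, -0.0]
ft_force: [0.5, -0.0, -0.6]
grip_width: 0.0916
grip_force: 0.0
```

Call:
jog_arm(rows={"moves": [[0, 0, 0, 0, 0, 0, 0.092], [0, 0, 0, 0, 0, 0, 0.092]]})

```text
clock: 2.37
tool_pos: [0.5569, 0.1437, 0.2601]
orientation: [0.0, 0.98, 0.197, -0.0]
ft_force: [-0.5, -0.8, 0.5]
grip_width: 0.0921
grip_force: 0.0
```

```bash
cat >d.py <<'E'
from m import *
from scipy.spatial.transform import Rotation as R
import sys
o=env.get_obs();r=R.from_quat(o["orientation"],scalar_first=True)
t=np.array([float(v) for v in sys.argv[1:4]])
print("tool delta",r.inv().apply(t-o["tool_pos"]).round(4),r.as_matrix().round(3).tolist(),o["joint_pos"].round(3))
E
python3 d.py .5575 .1437 .180
```

```text
tool delta [0.0006 0.0003 0.0801] [[0.922, 0.387, -0.001], [0.387, -0.922, -0.0], [-0.001, -0.0, -1.0]] [ 0.25   0.247  1.708 -0.     1.188  1.424]
```

Scaled: 0.01 m is 0.2, 0.009 m is 0.18.

Call:
jog_arm(rows={"moves": [[0, 0, 0, 0.012, 0, 0.2, 0.092], [0, 0, 0, 0, 0, 0.2, 0.092], [0, 0, 0, 0, 0, 0.2, 0.092], [0, 0, 0, 0, 0, 0.2, 0.092], [0, 0, 0, 0, 0, 0.2, 0.092], [0, 0, 0, 0, 0, 0.2, 0.092], [0, 0, 0, 0, 0, 0.2, 0.092], [0, 0, 0, 0, 0, 0.18, 0.092], [0, 0, 0, 0, 0, 0, 0.092], [0, 0, 0, 0, 0, 0, 0.092]]})

```text
clock: 3.2
tool_pos: [0.5571, 0.1427, 0.181]
orientation: [0.0, 0.981, 0.196, -0.001]
ft_force: [0.7, -0.1, 0.3]
grip_width: 0.0919
grip_force: 0.0
```

```bash
python3 - <<'E'
from m import *
a=env.camera("top")["pixels"][180:300,170:330,::-1];b=env.camera("scene")["pixels"][180:300,340:500,::-1]
cv2.imwrite("pics/c1.png",cv2.resize(np.hstack([a,b]),(800,300),interpolation=2))
E
```

```text
(no output)
```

View pics/c1.png

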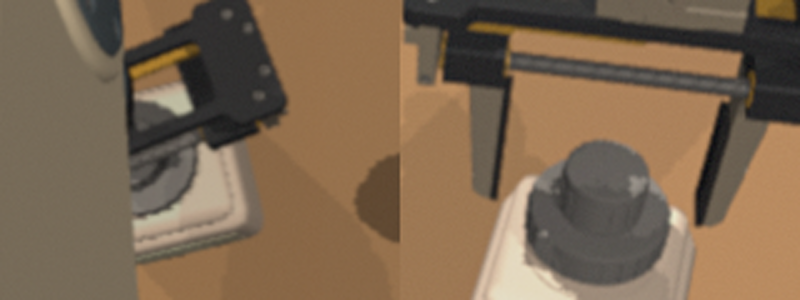

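The fingers straddle the knob: their tips are at about (490,195) and (705,222) in the right half, with the knob at (605,180) between them. I'll close now.

Call:
jog_arm(rows={"moves": [[0, 0, 0, 0, 0, 0, 0.06], [0, 0, 0, 0, 0, 0, 0.03], [0, 0, 0, 0, 0, 0, 0.03], [0, 0, 0, 0, 0, 0, 0.03], [0, 0, 0, 0, 0, 0, 0.03], [0, 0, 0, 0, 0, 0, 0.03], [0, 0, 0, 0, 0, 0, 0.03], [0, 0, 0, 0, 0, 0, 0.03]]}, grip_n=50)

```text
clock: 3.97
tool_pos: [0.5567, 0.1438, 0.1815]
orientation: [-0.001, 0.981, 0.196, -0.0]
ft_force: [-7.5, 16.1, 0.5]
grip_width: 0.0403
grip_force: 9.0
```

Call:
jog_arm(rows={"moves": [[0, 0, 0, 0, -0.02, 0, 0.03], [0, 0, 0, 0, 0, 0, 0.03], [0, 0, 0, 0, 0, 0, 0.03], [0, 0, 0, 0, 0, 0, 0.03]]}, grip_n=50)

```text
clock: 4.3
tool_pos: [0.5564, 0.1446, 0.1816]
orientation: [-0.001, 0.981, 0.196, -0.0]
ft_force: [-2.9, 5.9, 0.1]
grip_width: 0.0387
grip_force: 50.0
```

Scaled: -0.0005 m is -0.01, 0.0025 m is 0.05.

Call:
jog_arm(rows={"moves": [[0, 0, 0, 0, -0.01, 0.04, 0.03], [0, 0, 0, 0, 0, 0.04, 0.03], [0, 0, 0, 0, 0, 0.04, 0.03], [0, 0, 0, 0, 0, 0.05, 0.03], [0, 0, 0, 0, 0, 0, 0.03], [0, 0, 0, 0, 0, 0, 0.03]]}, grip_n=50)

```text
clock: 4.8
tool_pos: [0.5567, 0.1448, 0.1743]
orientation: [-0.001, 0.981, 0.196, 0.0]
ft_force: [-5.9, 3.0, 12.4]
grip_width: 0.0391
grip_force: 50.0
```

Scaled: 0.001 m is 0.02, -0.08 rad is -0.8.

Call:
jog_arm(rows={"moves": [[0, 0, 0, 0, 0, 0.02, 0.03], [0, 0, 0, 0, 0, 0, 0.03], [0, 0, -0.8, 0, 0, 0, 0.03], [0, 0, -0.8, 0, 0, 0, 0.03], [0, 0, -0.8, 0, 0, 0, 0.03], [0, 0, -0.8, 0, 0, 0, 0.03], [0, 0, -0.8, 0, 0, 0, 0.03], [0, 0, 0, 0, 0, 0, 0.03]]}, grip_n=50)

```text
clock: 5.47
tool_pos: [0.5568, 0.1447, 0.1735]
orientation: [-0.0, 0.921, 0.389, 0.0]
ft_force: [-5.7, 1.3, 12.7]
grip_width: 0.0389
grip_force: 50.0
```

```bash
python3 -c "
from m import *
o=env.get_obs();print(o['torque'],o['joint_pos'],o['ft_force'])"
```

```text
[0.40651267 1.04940791 0.08465592] [2.51119004e-01 3.35252147e-01 1.79413965e+00 1.15746815e-03
 1.01164278e+00 1.02166928e+00] [-5.6514647   1.31974405 12.70501971]
```

Scaled: -0.08 rad is -0.8.

Call:
jog_arm(rows={"moves": [[0, 0, -0.8, 0, 0, 0, 0.03], [0, 0, -0.8, 0, 0, 0, 0.03], [0, 0, -0.8, 0, 0, 0, 0.03], [0, 0, -0.8, 0, 0, 0, 0.03], [0, 0, -0.8, 0, 0, 0, 0.03], [0, 0, -0.8, 0, 0, 0, 0.03], [0, 0, -0.8, 0, 0, 0, 0.03], [0, 0, -0.8, 0, 0, 0, 0.03], [0, 0, -0.8, 0, 0, 0, 0.03], [0, 0, -0.6, 0, 0, 0, 0.03], [0, 0, 0, 0, 0, 0, 0.03], [0, 0, 0, 0, 0, 0, 0.03]]}, grip_n=50)

```text
clock: 6.47
tool_pos: [0.5569, 0.1447, 0.1735]
orientation: [-0.0, 0.706, 0.709, 0.001]
ft_force: [-5.2, 1.8, 13.3]
grip_width: 0.0391
grip_force: 50.0
```

```bash
python3 -c "
from m import *
o=env.get_obs();print(o['torque'],o['joint_pos'],o['ft_force'])"
```

```text
[0.30383194 0.87382695 0.03804184] [2.51091211e-01 3.35244278e-01 1.79404406e+00 1.03408224e-03
 1.01147291e+00 2.46176447e-01] [-5.16743106  1.8160255  13.30657389]
```

Call:
jog_arm(rows={"moves": [[0, 0, 0, 0, 0, -0.06, 0.03], [0, 0, 0, 0, 0, -0.06, 0.03], [0, 0, 0, 0, 0, -0.06, 0.03], [0, 0, 0, 0, 0, -0.06, 0.03], [0, 0, 0, 0, 0, -0.06, 0.03], [0, 0, 0, 0, 0, -0.07, 0.03], [0, 0, 0, 0, 0, 0, 0.03], [0, 0, 0, 0, 0, 0, 0.03]]}, grip_n=50)

```text
clock: 7.13
tool_pos: [0.5568, 0.1445, 0.1907]
orientation: [-0.0, 0.706, 0.709, 0.0]
ft_force: [-2.1, 4.5, 2.0]
grip_width: 0.0391
grip_force: 50.0
```

```bash
python3 -c "
from m import *
o=env.get_obs();print(o['torque'],o['joint_pos'],o['ft_force'])"
```

```text
[ 0.83491434  0.15804884 -0.0180289 ] [2.50987188e-01 3.15776549e-01 1.77896679e+00 6.80093457e-04
 1.04653163e+00 2.46648277e-01] [-2.07805663  4.49888866  1.95481384]
```

Up 17 mm with +2 N still acting, so the cap rose past its locked height. I'll release and back off straight up.

Call:
jog_arm(rows={"moves": [[0, 0, 0, 0, 0, 0, 0.05], [0, 0, 0, 0, 0, 0, 0.092], [0, 0, 0, 0, 0, 0, 0.092], [0, 0, 0, 0, 0, 0, 0.092], [0, 0, 0, 0, 0, 0, 0.092], [0, 0, 0, 0, 0, 0, 0.092], [0, 0, 0, 0, 0, 0, 0.092], [0, 0, 0, 0, 0, 0, 0.092]]})

```text
clock: 7.8
tool_pos: [0.5568, 0.1441, 0.1905]
orientation: [0.0, 0.706, 0.708, -0.0]
ft_force: [-0.4, 0.2, 0.4]
grip_width: 0.0897
grip_force: 0.0
```

Call:
jog_arm(rows={"moves": [[0, 0, 0, 0, 0, -0.2, 0.092], [0, 0, 0, 0, 0, -0.3, 0.092], [0, 0, 0, 0, 0, -0.4, 0.092], [0, 0, 0, 0, 0, -0.4, 0.092], [0, 0, 0, 0, 0, -0.4, 0.092], [0, 0, 0, 0, 0, -0.4, 0.092], [0, 0, 0, 0, 0, -0.4, 0.092], [0, 0, 0, 0, 0, 0, 0.092], [0, 0, 0, 0, 0, 0, 0.092]]})

```text
clock: 8.55
tool_pos: [0.5573, 0.1443, 0.317]
orientation: [0.001, 0.706, 0.709, 0.001]
ft_force: [0.0, -0.3, -0.3]
grip_width: 0.0917
grip_force: 0.0
```

```bash
python3 - <<'E'
from m import *
a=env.camera("top")["pixels"][180:300,170:330,::-1];b=env.camera("scene")["pixels"][215:315,360:480,::-1]
b=cv2.resize(b,(600,500),interpolation=2)
cv2.imwrite("pics/c2.png",b)
E
```

```text
(no output)
```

View pics/c2.png

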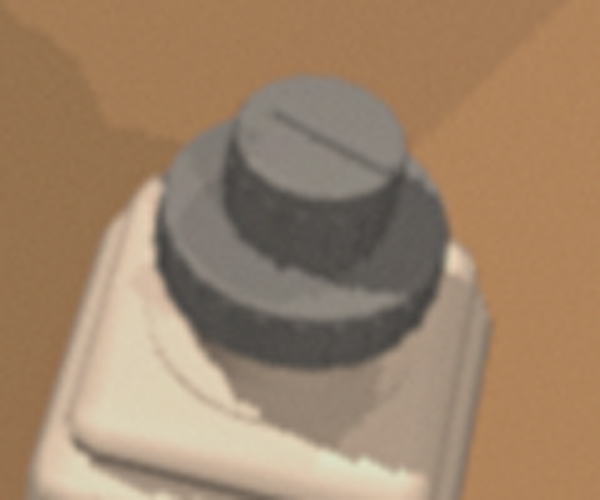

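The knob-top centre is now at about (424.4,242.4). That is about 5.6 px higher than before, against 5.9 px expected for a 10 mm rise. The slot has turned, and the gripper is clear.

```bash
python3 -c "
from plant import env
print(env.sign_off())"
```

```text
the job is handed in; nothing more can be done
None
```

The square jug's cap is unlocked: I pressed it, turned it about 1.18 rad (68°) anticlockwise and let it rise, and the picture shows it about 10 mm above its locked height; the round bottle was not touched, and the job was handed in at about 8.7 s.

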